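# Open the spring clamp for the next plate

## Robot

A 6-joint arm with a two-finger parallel gripper is mounted at the origin on the work surface. World frame = base frame: x ahead of the robot, y to its left, z up, the work surface at z = 0. Lengths are in m, angles in degrees, forces in N, time in s.
With the tool pointing down it reaches from about 0.375 to 0.9 m from the base axis. Payload 3.1 kg.
Tool frame: the origin (TCP) lies midway between the tips of the shut fingers; the grasp point (between the pads) lies 19 mm behind it; z points along the fingers, y is the line along which they close (so a half turn about z gives the same grasp; the last joint's range is limited). The gripper opens to 87 mm and grips with 3 to 60 N. Pads are 19 mm wide; open, the fingers measure 117 mm over their backs; the gripper's body (75 mm by 190 mm) begins 51 mm behind the grasp point.
Start: joints at [-76.289, 30.224, 82.088, -0, 67.689, -10.227], TCP at [0.254, -0.571, 0.185] pointing down, gripper open.
Joint ranges: [-176.69, 176.69], [-43.24, 126.21], [12.49, 139.97], [-82, 262], [0, 151.66], [-163.58, 163.58]. Speed limits (degrees/s): [159.86, 159.86, 180, 180, 180, 180].

## Interface

Orientations are given as a 3x3 rotation matrix whose columns are the frame's x, y, z axes.
In Python, from rig import bot gives the robot as it stands.
- The arm moves only by the shell command python3 steer.py FILE, which reads ROWS from the file FILE. ROWS is a JSON object whose key "steps" holds a list of rows, 1 to 20 of them, each of 7 numbers: dx, dy, dz in units of 25 mm, then a rotation vector rx, ry, rz in units of 5 degrees, then the opening from 0.0 (shut) to 1.0 (fully open); each row is the pose to reach, as a shift and turn from the pose commanded when the command began, along the tool's axes at that moment; what a row does not reach only later rows make up. A row lasts 1/10 s, in which the tool goes at most 0.05 m and 8.59 degrees, less where a joint would pass 70% of its speed; a pose out of reach is approached as far as the arm can. The fingers move at their own pace and stop on an object; the grip force is fixed at half the most. Time passes only in rows, so rows that do not move let the fingers close. It prints the time, the measured TCP pose, the force, the opening and the grip force at its end. Input that does not fit is refused with a message, and nothing moves.
- bot.read_state(): the state, without advancing time (a new reading comes with each control period).
- bot.capture(name): name is "side" or "top" or "wrist"; returns a dict with "color" (400x640x3 uint8, red, green, blue), "K" (3x3 intrinsics, pixels), "view" (4x4, takes a point from world to camera coordinates); the wrist camera has in their place "mount" (4x4, takes a point from camera to tool coordinates, whose origin is the TCP and whose axes are the flange's). Camera axes: x right, y up, looking along -z (the intrinsics and any distortion apply to the point x, -y, -z); pixel columns grow to the right and rows downward; lengths in m; the calibration is good to about 2 mm. A picture is of the moment at which its call begins: read the wrist's pose just before it. There is no depth.
- bot.hand_in(): hands the job in; it is judged then, once.
The state is a dict: "time_s": time; "joint_positions": joint angles; "qvel": joint speeds; "tau": joint torques, N m; "position": TCP position; "tcp_rot": TCP orientation; "force": force on the tool from outside, world axes, zero at the start; "moment": the same for the moment, N m; "opening": opening from 0.0 (shut) to 1.0 (fully open); "grasp_force": force on a finger pad.
Only numpy, scipy, OpenCV 4.12 (cv2) and the standard library are available. Lean on these libraries where they do the work, as an engineer would, in place of code of your own. Each camera call takes 0.05 s, during which the arm holds its last target. There are 200 camera calls.

## Task

Make the green spring clamp ready for the next plate: on the grey panel press the yellow, then the blue, then the green key, one at a time, each fully down and let up again, and never press the red one. Then pull the clamp's sliding jaw open by its black handle until the yellow pointer lines up with the red marker, and keep it there: finish while still holding the handle, with the jaw still and the pointer at the marker. Leave everything else on the bench where it lies.

Things in the scene. Friction and masses are not known exactly. Their poses are not given: they have to be found in the camera images.
- clamp: green plate clamp bolted to the bench: base plate 290 x 152 x 12 mm, fixed jaw 48 mm tall at its far (+x) end, low front block 40 mm tall at its near (-x) end; origin at the centre of the base's underside on the bench; its x axis is the line of the slide, pointing away from the handle's pull (the jaw opens towards its -x, roughly towards the robot), y to the left
- jaw (a joint): opening of the clamp's sliding jaw: 0 closed (home), 0.085 m at the end stop, grows as the jaw is pulled along the clamp's -x; a spring always pulls it home with 6 N when closed and 1 N more for each 10 mm, so it snaps home if let go
- handle (a point): centre of the black bridge handle on top of the sliding jaw: a round bar 14 mm thick lying across the slide (along the clamp's y), 68 mm between the axes of its two 14 mm posts, bar axis 85 mm above the bench and 37 mm above the jaw block's top (48 mm); grasp it from above with one finger on either side along the clamp's x
- pointer (a point): the yellow pointer, an upright fin 8 mm thick on the left (+y) side of the sliding jaw; this point is the middle of its free top edge, in line with the handle bar (53 mm to the clamp's +y of it), 36 mm above the bench; moves with the jaw
- mark (a point): the red marker, an upright fin 8 mm thick on a small foot, fixed at a different place along the white scale each time; this point is the middle of its top edge nearest the jaw, 36 mm above the bench and 1 mm to the left of the pointer's tip; its axes are the clamp's; the jaw has to be pulled 30 to 65 mm to bring the pointer level with it, when both fins form one line across the slide
- panel: grey key panel, 170 x 170 x 36 mm, fixed to the bench; origin at the centre of its underside; four keys stand on its top in a square of 68 mm pitch, which colour is where differs each time
- key_yellow_top (a point): spring push key with a yellow cap, 30 mm across, standing on the grey key panel in a black bezel 46 mm across; this point is the centre of the cap's top when up, 58 mm above the bench and 10 mm above the bezel; it faces straight up
- key_yellow (a joint): travel of the yellow key: 0 up, 0.006 m fully down; needs about 1.5 N to start and 5 N to reach the bottom; springs back up by itself; pressed means beyond 0.0045, up means below 0.002
- key_blue_top (a point): spring push key with a blue cap, 30 mm across, standing on the grey key panel in a black bezel 46 mm across; this point is the centre of the cap's top when up, 58 mm above the bench and 10 mm above the bezel; it faces straight up
- key_blue (a joint): travel of the blue key: 0 up, 0.006 m fully down; needs about 1.5 N to start and 5 N to reach the bottom; springs back up by itself; pressed means beyond 0.0045, up means below 0.002
- key_green_top (a point): spring push key with a green cap, 30 mm across, standing on the grey key panel in a black bezel 46 mm across; this point is the centre of the cap's top when up, 58 mm above the bench and 10 mm above the bezel; it faces straight up
- key_green (a joint): travel of the green key: 0 up, 0.006 m fully down; needs about 1.5 N to start and 5 N to reach the bottom; springs back up by itself; pressed means beyond 0.0045, up means below 0.002
- key_red_top (a point): spring push key with a red cap, 30 mm across, standing on the grey key panel in a black bezel 46 mm across; this point is the centre of the cap's top when up, 58 mm above the bench and 10 mm above the bezel; it faces straight up (emergency stop: not to be pressed)
- key_red (a joint): travel of the red key: 0 up, 0.006 m fully down; needs about 1.5 N to start and 5 N to reach the bottom; springs back up by itself; pressed means beyond 0.0045, up means below 0.002
- flap_disc: loose flap disc, 100 mm across, 16 mm thick, brown on top, lying at the far left of the clamp; origin under its centre; leave alone
- grind_disc: loose black grinding disc, 100 mm across, 8 mm thick, lying at the near left of the clamp; origin under its centre; leave alone
- sand_block: loose blue abrasive block, 100 x 50 x 35 mm, to the right of the key panel; origin under its centre; leave alone
- steel_plate: loose bare steel plate, 70 x 100 x 5 mm, in front of the key panel; origin under its centre; leave alone
- wrench: loose steel wrench, 200 mm long along its x, lying across the bench behind the key panel; leave alone
- jar: closed jar with a green cap, 70 mm across, 90 mm tall, at the right of the bench; leave alone
- grinder: blue angle grinder, about 290 mm long along its x and 75 mm tall, at the left of the bench; leave alone

How it is judged (in metres and radians):
On the way, in this order (a step that is already met when the one before it is completed fails the run):
1. the yellow key is pressed fully down, the other keys up and the jaw still closed (value of joint key_yellow above 0.0045 m and value of joint each of key_blue, key_green, key_red below 0.002 m and value of joint jaw below 0.01 m), for 0.05 s.
2. the blue key is pressed fully down, the other keys up and the jaw still closed (value of joint key_blue above 0.0045 m and value of joint each of key_yellow, key_green, key_red below 0.002 m and value of joint jaw below 0.01 m), for 0.05 s.
3. the green key is pressed fully down, the other keys up and the jaw still closed (value of joint key_green above 0.0045 m and value of joint each of key_yellow, key_blue, key_red below 0.002 m and value of joint jaw below 0.01 m), for 0.05 s.
4. all keys are up again and the jaw is pulled to the marker by the gripper (value of joint each of key_yellow, key_blue, key_green, key_red below 0.002 m and x of pointer in the frame of mark between -0.005 and 0.005 m and contact force between the fingers and jaw above 3 N), for 0.3 s.
At the end, for the whole second after the job is handed in: The gripper is still holding the jaw by its handle (the fingers bear on it with more than 3 N), the yellow pointer within 5 mm of the red marker along the slide, the jaw still (under 10 mm/s), all keys up, and every loose thing within 30 mm of where it started (all of step 4 and value of joint jaw above 0.02 m and velocity of joint jaw between -0.01 and 0.01 m/s and distance of each of flap_disc, grind_disc, sand_block, steel_plate, wrench, jar, grinder from where it was at the start of the episode below 0.03 m); the arm keeps its last pose, push and grip.
It fails at once if the red key is pressed (more than half its travel) (value of joint key_red above 0.003 m).
It fails at once if two keys are down together (value of joint each of key_yellow, key_blue above 0.003 m or value of joint each of key_yellow, key_green above 0.003 m or value of joint each of key_yellow, key_red above 0.003 m or value of joint each of key_blue, key_green above 0.003 m or value of joint each of key_blue, key_red above 0.003 m or value of joint each of key_green, key_red above 0.003 m).
It fails at once if a loose thing on the bench is shoved more than 30 mm (distance of any of flap_disc, grind_disc, sand_block, steel_plate, wrench, jar, grinder from where it was at the start of the episode above 0.03 m).
It also fails if it takes over 51 s, if anything falls off the work surface, if the arm or the gripper's body presses on something with over 40 N, if the wrist force passes 120 N, or if a joint passes its speed limit or range.

## Working session

There is one attempt and no reset: what is moved stays moved. The work goes in short steps, Python scripts to look and compute and a shell command to move; the robot and the scene stay as the last step left them, time stands still between calls to the robot, and variables do not carry over. Pictures are saved under pics/ and viewed, at most 10 in all, crops included, and the job is handed in when it is done.

```bash
ls; mkdir -p pics; python3 - <<'E'
from rig import bot
import cv2,numpy as np
s=bot.read_state(); print(s)
for n in("side","top"):
    c=bot.capture(n); cv2.imwrite(f"pics/{n}0.png",c["color"][:,:,::-1]); print(n,c["K"],c["view"],c.keys())
    np.savez(f"{n}0.npz",**{k:v for k,v in c.items()})
E
```

```text
pics
rig.py
steer.py
{'time_s': 0.0, 'joint_positions': array([-7.62901438e+01,  3.02793761e+01,  8.21552241e+01, -2.31728578e-03,
        6.76883512e+01, -1.02264846e+01]), 'qvel': array([-0.08072288,  0.00578746,  0.00493389, -0.00685324,  0.03463219,
        0.01850217]), 'tau': array([-1.89152120e-04, -4.40044320e+01, -1.76590133e+01,  6.33050082e-02,
        5.81241434e-02, -1.53144997e-04]), 'position': array([ 0.25340617, -0.57044748,  0.18357377]), 'tcp_rot': array([[ 9.13990651e-01,  4.05734880e-01, -5.44940664e-04],
       [ 4.05735100e-01, -9.13988358e-01,  2.07589520e-03],
       [ 3.44193667e-04, -2.11845036e-03, -9.99997697e-01]]), 'force': array([ 0.43732704, -0.73484403, -0.26501329]), 'moment': array([0.0065288 , 0.02211453, 0.03975365]), 'grasp_force': 0.0, 'opening': 0.9980851059767544}
side [[378.83015987   0.         320.98096354]
 [  0.         378.83015987 198.83122655]
 [  0.           0.           1.        ]] [[-0.87615499 -0.4820278   0.00127631  0.47863277]
 [ 0.28471289 -0.5153665   0.80829199 -0.23940768]
 [-0.38896144  0.70855245  0.58878046 -0.87007839]
 [ 0.          0.          0.          1.        ]] dict_keys(['color', 'K', 'view'])
top [[379.98210164   0.         318.40531822]
 [  0.         379.98210164 200.3210344 ]
 [  0.           0.           1.        ]] [[ 0.00917822 -0.99950341  0.03014441 -0.02485208]
 [ 0.99385696  0.01244302  0.1099705  -0.56559482]
 [-0.11029098  0.0289499   0.99347763 -1.09859336]
 [ 0.          0.          0.          1.        ]] dict_keys(['color', 'K', 'view'])
```

View pics/top0.png

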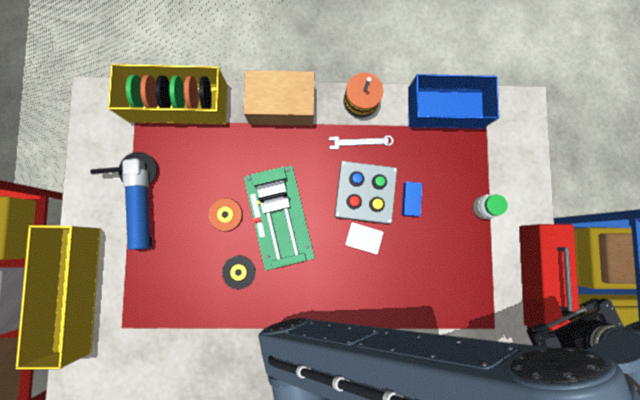

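View pics/side0.png

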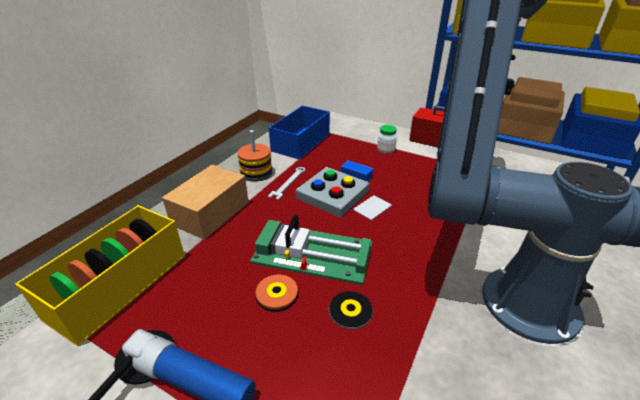

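The top view shows keys blue (357,178), green (380,182), red (355,201) and yellow (377,204), with the clamp handle near (272,200). In the side view the keys are at (318,184), (330,175), (336,191) and (348,181), and the handle is near (292,233).

```bash
cat > h.py <<'E'
import numpy as np,cv2
from scipy.optimize import least_squares
def ld(n): return dict(np.load(n))
def proj(c,P):
    p=np.atleast_2d(P)@c["view"][:3,:3].T+c["view"][:3,3]; p=p*[1,-1,-1]
    q=p@c["K"].T; return q[:,:2]/q[:,2:]
def tri(cs,uvs):
    r=least_squares(lambda X:np.concatenate([proj(c,X)[0]-u for c,u in zip(cs,uvs)]),[.6,0,.05])
    return r.x,np.abs(r.fun).max()
HUE={'yellow':(22,35),'blue':(100,125),'green':(45,80),'red':(0,8)}
def blob(img,col,uv,r=12,smin=130,vmin=60):
    h=cv2.cvtColor(img,cv2.COLOR_RGB2HSV); lo,hi=HUE[col]
    m=cv2.inRange(h,(lo,smin,vmin),(hi,255,255))
    n,l,st,ce=cv2.connectedComponentsWithStats(m)
    best=[i for i in range(1,n) if np.hypot(*(ce[i]-uv))<r]
    i=max(best,key=lambda i:st[i,4]); return ce[i],st[i,4]
E
python3 - <<'E'
from h import *
S,T=ld("side0.npz"),ld("top0.npz")
for k,a,b in [('yellow',(348,181),(377,204)),('blue',(318,184),(357,178)),('green',(330,175),(380,182)),('red',(336,191),(355,201))]:
    (u,n),(v,m)=blob(S["color"],k,a,8),blob(T["color"],k,b,8); print(k,u,n,v,m,*tri([S,T],[u,v]))
a=cv2.resize(S["color"][205:290,240:380],None,fx=5,fy=5,interpolation=cv2.INTER_CUBIC)
b=cv2.resize(T["color"][160:275,230:330],None,fx=5,fy=5,interpolation=cv2.INTER_CUBIC)
cv2.imwrite("pics/sc.png",a[:,:,::-1]);cv2.imwrite("pics/tc.png",b[:,:,::-1])
E
```

```text
yellow [347.62903226 179.79032258] 62 [377.64634146 203.24390244] 82 [ 0.5568098  -0.19211913  0.05174644] 0.1325521524955775
blue [317.5 182.5] 64 [356.91397849 177.70967742] 93 [ 0.63146313 -0.13116131  0.05300373] 0.1662683153965645
green [329.85106383 172.80851064] 47 [379.61363636 180.69318182] 88 [ 0.62333036 -0.19807485  0.05416707] 0.1685310993825624
red [335.89473684 189.78947368] 57 [354.13186813 200.51648352] 91 [ 0.56346734 -0.12293389  0.05323197] 0.26571434357481394
```

View pics/tc.png

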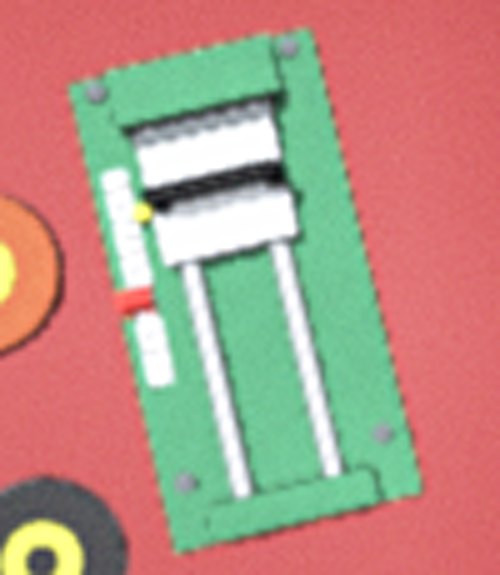

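View pics/sc.png

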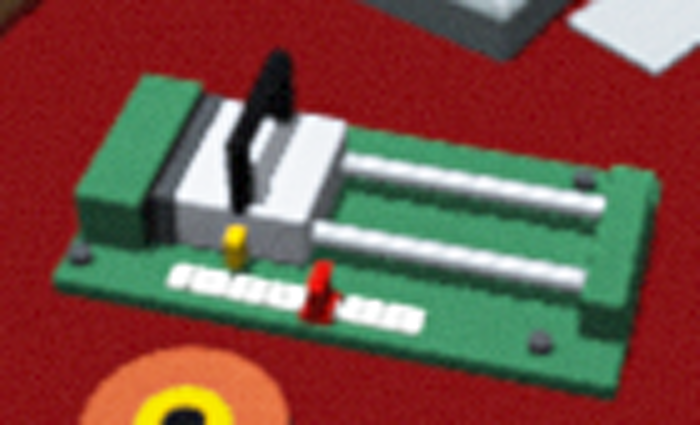

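The crops show the bar ends at about (148,200) and (282,170) in the top crop. The yellow pointer is at (143,213) and the red marker at (136,300). In the side crop the bar tops are at (238,140) and (280,58), the pointer top at (237,230) and the marker top at (320,265).

```bash
python3 - <<'E'
from h import *
from rig import bot
S,T=ld("side0.npz"),ld("top0.npz")
s=lambda x,y:np.array([240+x/5,205+y/5]); t=lambda x,y:np.array([230+x/5,160+y/5])
for n,a,b in [('barL',s(238,145),t(150,196)),('barR',s(283,62),t(281,170)),('ptr',s(236,231),t(143,211)),('mark',s(321,266),t(137,300)),
  ('c-+',s(612,392),t(178,552)),('c++',s(55,283),t(68,87))]:
    print(n,*tri([S,T],[a,b]))
R=bot.read_state()["tcp_rot"]; p=bot.read_state()["position"]
print(R.T@(np.array([.5575,-.192,.085])-p), bot.read_state()["position"])
E
```

```text
barL [0.56011457 0.14715058 0.08565257] 0.2946655610288076
barR [0.57787331 0.07472637 0.07988345] 0.166095608782598
ptr [0.55710729 0.15733639 0.03726986] 0.10970381018799458
mark [0.50526109 0.15952405 0.03950946] 0.13739834661558348
c-+ [0.35775716 0.13568993 0.00536123] 0.14243384276210236
c++ [0.63537976 0.20851085 0.00757464] 0.12120127779974155
[ 0.43144369 -0.22237968  0.09926572] [ 0.253441   -0.57049935  0.1836733 ]
```

Units first: shifts go in units of 25 mm and turns go in units of 5 degrees. So 0.4314 m is 17.256, -0.2224 m is -8.896.

```bash
echo '{"steps":[[1.72, -0.88, 0.4, 0, 0, 0, 0], [3.44, -1.76, 0.8, 0, 0, 0, 0], [5.16, -2.64, 1.2, 0, 0, 0, 0], [6.88, -3.52, 1.2, 0, 0, 0, 0], [8.6, -4.44, 1.2, 0, 0, 0, 0], [10.32, -5.32, 1.2, 0, 0, 0, 0], [12.04, -6.2, 1.2, 0, 0, 0, 0], [13.76, -7.08, 1.2, 0, 0, 0, 0], [15.48, -8, 1.2, 0, 0, 0, 0], [17.256, -8.896, 2, 0, 0, 0, 0], [17.256, -8.896, 2.8, 0, 0, 0, 0], [17.256, -8.896, 3.6, 0, 0, 0, 0], [17.256, -8.896, 3.6, 0, 0, 0, 0], [17.256, -8.896, 3.6, 0, 0, 0, 0], [17.256, -8.896, 3.6, 0, 0, 0, 0]]}' > rows.txt && python3 steer.py rows.txt
python3 - <<'E'
from h import *
from rig import bot
s=bot.read_state(); w=bot.capture("wrist"); cv2.imwrite("pics/w1.png",w["color"][:,:,::-1]); print(s["position"],s["opening"],w["mount"])
print(s["tcp_rot"].T@(np.array([.557,-.192,.058])-s["position"]))
E
```

```text
time_s: 1.6
position: [0.5582, -0.1937, 0.0955]
tcp_rot: [[0.914, 0.405, 0.002], [0.405, -0.914, -0.001], [0.001, 0.001, -1.0]]
force: [-0.3, 0.3, -0.6]
opening: 0.008
grasp_force: 0.0
[ 0.5582289  -0.19373029  0.09551803] 0.007583279465245641 [[ 2.07477824e-04  9.61294005e-01  2.75524577e-01  7.56528061e-02]
 [ 9.99999073e-01  1.71298459e-04 -1.35068101e-03 -1.10383186e-03]
 [-1.34559850e-03  2.75524601e-01 -9.61293079e-01 -1.99046213e-01]
 [ 0.00000000e+00  0.00000000e+00  0.00000000e+00  1.00000000e+00]]
[-0.00046331 -0.0021354   0.03751442]
```

View pics/w1.png

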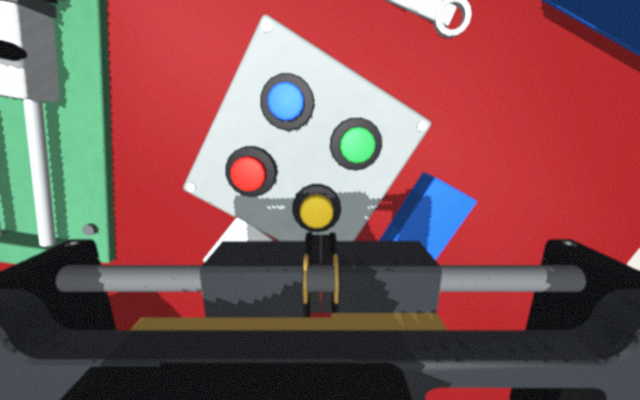

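The wrist view shows the closed fingers just in front of the yellow cap at (317,212). Blue is at (286,101), green at (357,145) and red at (248,174). I'll back-project these.

```bash
cat >> h.py <<'E'
def wview(s,w):
    M=np.eye(4);M[:3,:3]=s["tcp_rot"];M[:3,3]=s["position"]
    return dict(color=w["color"],K=w["K"],view=np.linalg.inv(M@w["mount"]))
def ray(c,uv,z):
    V=np.linalg.inv(c["view"]); d=np.linalg.inv(c["K"])@[uv[0],uv[1],1]; d=V[:3,:3]@(d*[1,-1,-1]); o=V[:3,3]
    return o+d*(z-o[2])/d[2]
E
python3 - <<'E'
from h import *
from rig import bot
s=bot.read_state(); c=wview(s,bot.capture("wrist"))
S,T=ld("side0.npz"),ld("top0.npz")
K={'yellow':((348,181),(377,204),(317,212)),'blue':((318,184),(357,178),(286,101)),'green':((330,175),(380,182),(357,145)),'red':((336,191),(355,201),(248,174))}
for k,(a,b,d) in K.items():
    u,v,w=blob(S["color"],k,a,8)[0],blob(T["color"],k,b,8)[0],blob(c["color"],k,d,15,120)[0]
    print(k,w,ray(c,w,.058),tri([S,T,c],[u,v,w]),ray(T,v,.057))
print(proj(c,s["position"]))
E
```

```text
yellow [316.00207039 211.16666667] [ 0.5575674  -0.18922324  0.058     ] (array([ 0.55624131, -0.1899226 ,  0.05347111]), np.float64(0.588345619113511)) [ 0.55659264 -0.19100011  0.057     ]
blue [285.14629948 100.97590361] [ 0.63112205 -0.13043346  0.058     ] (array([ 0.63117854, -0.12999763,  0.05421158]), np.float64(0.27355791102837657)) [ 0.63119787 -0.13043934  0.057     ]
green [357.47151899 145.22362869] [ 0.62340184 -0.19762145  0.058     ] (array([ 0.62335039, -0.19820055,  0.05408626]), np.float64(0.1562392778339472)) [ 0.62327925 -0.1973466   0.057     ]
red [247.64229249 173.32608696] [ 0.56489386 -0.12301832  0.058     ] (array([ 0.56367533, -0.12234293,  0.05353598]), np.float64(0.4135812231816658)) [ 0.56373994 -0.12216604  0.057     ]
[[321.43665756 227.70366433]]
```

Converted, 0.044 m is 1.76, 0.043 m is 1.72.

```bash
echo '{"steps":[[0, -0.16, 1.2, 0, 0, 0, 0], [0, -0.16, 1.44, 0, 0, 0, 0], [0, -0.16, 1.6, 0, 0, 0, 0], [0, -0.16, 1.72, 0, 0, 0, 0], [0, -0.16, 1.76, 0, 0, 0, 0], [0, -0.16, 1.76, 0, 0, 0, 0]]}' > rows.txt && python3 steer.py rows.txt
```

```text
time_s: 2.3
position: [0.5565, -0.1896, 0.051]
tcp_rot: [[0.914, 0.406, 0.001], [0.406, -0.914, -0.001], [0.001, 0.001, -1.0]]
force: [0.2, 0.1, -0.2]
opening: 0.008
grasp_force: 0.0
```

```bash
python3 - <<'E'
from rig import bot
import cv2
s=bot.read_state(); print(s["position"],s["force"],s["tau"])
w=bot.capture("wrist"); cv2.imwrite("pics/w2.png",w["color"][120:340,200:460,::-1].repeat(2,0).repeat(2,1)); print(bot.read_state()["force"])
E
```

```text
[ 0.55647377 -0.1895827   0.05103056] [ 0.18864769  0.1415136  -0.21345319] [-3.07656534e-02 -4.38830745e+01 -1.20969915e+01  6.12887833e-02
 -2.75922648e-02  5.73108537e-05]
[-0.39056924  0.32010694  0.01501084]
```

View pics/w2.png

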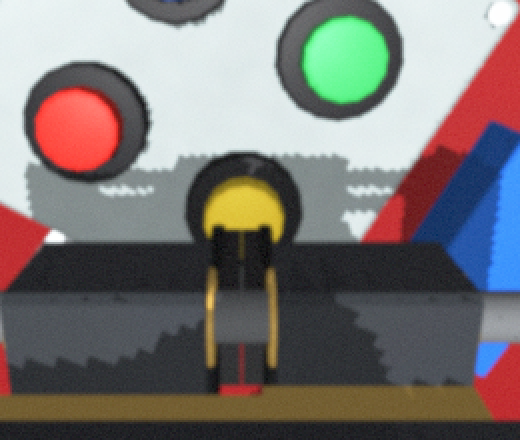

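The fingers sit over the yellow cap, seen here at around (322,227), but there is no contact force yet. I'll go down further, watching the force.

```bash
for i in 1; do echo '{"steps":[[0, 0, 0.04, 0, 0, 0, 0], [0, 0, 0.08, 0, 0, 0, 0], [0, 0, 0.08, 0, 0, 0, 0]]}' > rows.txt && python3 steer.py rows.txt; done; echo '{"steps":[[0, 0, 0.04, 0, 0, 0, 0], [0, 0, 0.08, 0, 0, 0, 0], [0, 0, 0.08, 0, 0, 0, 0]]}' > rows.txt && python3 steer.py rows.txt
```

```text
time_s: 2.65
position: [0.556, -0.1892, 0.0485]
tcp_rot: [[0.914, 0.406, -0.0], [0.406, -0.914, 0.0], [-0.0, -0.0, -1.0]]
force: [0.4, -0.0, 0.6]
opening: 0.006
grasp_force: 0.0
time_s: 2.95
position: [0.5559, -0.1891, 0.0463]
tcp_rot: [[0.914, 0.406, -0.0], [0.406, -0.914, 0.0], [-0.0, -0.0, -1.0]]
force: [-0.0, -0.2, 0.2]
opening: 0.004
grasp_force: 0.0
```

```bash
python3 - <<'E'
from rig import bot
from h import *
s=bot.read_state(); print(s["position"],s["force"],s["tau"][:3])
w=bot.capture("side"); t=bot.capture("top"); print(proj(w,s["position"]),proj(t,s["position"]))
f=lambda a:cv2.resize(a,None,fx=6,fy=6,interpolation=cv2.INTER_CUBIC)
a=f(w["color"][140:220,300:365]);b=f(t["color"][160:240,330:396])
cv2.imwrite("pics/w3.png",np.hstack([a,b])[:,:,::-1])
E
```

```text
[ 0.55588845 -0.18913849  0.046336  ] [-0.02233955 -0.2088654   0.19790001] [-5.68666204e-03 -4.41664803e+01 -1.19642508e+01]
[[347.27849957 181.75109391]] [[376.34962794 203.84440228]]
```

View pics/w3.png

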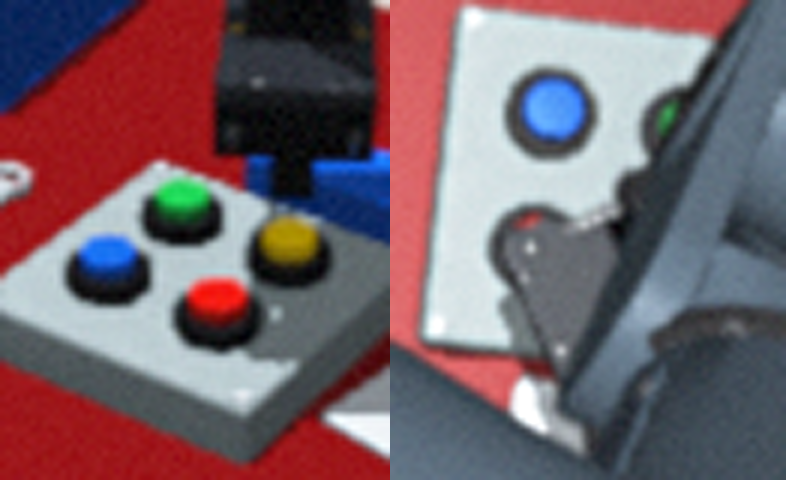

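The side crop shows the finger tip ending near image pixel (348.5,172), clearly above the yellow cap's top at (348,178), while the reported TCP projects to (347,182). So I'll check where the real tip lies.

```bash
python3 - <<'E'
from rig import bot
from h import *
s=bot.read_state(); W=wview(s,bot.capture("wrist")); S=bot.capture("side")
cv2.imwrite("pics/wcur.png",W["color"][:,:,::-1])
for x in (-.0095,0,.0095):
  for z in (0,-.01,-.02,-.03):
    P=s["position"]+s["tcp_rot"]@[x,0,z]; print(x,z,proj(W,P)[0].round(1),proj(S,P)[0].round(1))
print(blob(W["color"],'yellow',(320,225),20,100), proj(W,[.5568,-.19,.058]),proj(W,[.5568,-.19,.052]))
# finger: vertical strip brightness at cols 312-328
print(W["color"][205:260:3,316:326].mean((1)).round().astype(int).tolist())
E
```

```text
-0.0095 0 [321.4 239.4] [350.3 181.8]
-0.0095 -0.01 [321.5 244.9] [350.4 179.2]
-0.0095 -0.02 [321.6 250.9] [350.6 176.5]
-0.0095 -0.03 [321.6 257.5] [350.7 173.8]
0 0 [321.4 227.7] [347.3 181.7]
0 -0.01 [321.5 232.7] [347.4 179. ]
0 -0.02 [321.6 238.2] [347.5 176.3]
0 -0.03 [321.7 244.2] [347.7 173.6]
0.0095 0 [321.5 215.7] [344.2 181.6]
0.0095 -0.01 [321.5 220.1] [344.4 178.9]
0.0095 -0.02 [321.6 225.1] [344.5 176.2]
0.0095 -0.03 [321.7 230.5] [344.6 173.5]
(array([322.44400396, 225.12784936]), np.int32(1009)) [[323.00871886 232.97519834]] [[322.9243291  229.90097776]]
[[44, 44, 46], [45, 45, 43], [125, 108, 34], [170, 148, 44], [228, 203, 67], [228, 204, 67], [226, 202, 65], [225, 199, 63], [223, 196, 59], [223, 194, 58], [97, 84, 36], [40, 38, 31], [39, 37, 28], [40, 37, 29], [40, 37, 30], [39, 36, 30], [29, 29, 30], [35, 35, 36], [33, 32, 35]]
```

Converted, 0.008 m is 0.32, 0.006 m is 0.24.

```bash
echo '{"steps":[[0, 0, 0.08, 0, 0, 0, 0], [0, 0, 0.16, 0, 0, 0, 0], [0, 0, 0.24, 0, 0, 0, 0], [0, 0, 0.32, 0, 0, 0, 0], [0, 0, 0.32, 0, 0, 0, 0]]}' > rows.txt && python3 steer.py rows.txt
python3 - <<'E'
from rig import bot
from h import *
W=bot.capture("wrist");S=bot.capture("side")
f=lambda a,k:cv2.resize(a,None,fx=k,fy=k,interpolation=cv2.INTER_CUBIC)
a=f(S["color"][140:220,300:365],6); b=f(W["color"][180:260,280:360],6)
cv2.imwrite("pics/w4.png",np.hstack([a,b[:480]])[:,:,::-1])
print(blob(W["color"],'yellow',(320,225),20,100),bot.read_state()["force"])
E
```

```text
time_s: 3.65
position: [0.5558, -0.1891, 0.0381]
tcp_rot: [[0.914, 0.406, -0.001], [0.406, -0.914, 0.0], [-0.001, -0.001, -1.0]]
force: [-0.4, 0.2, -0.7]
opening: 0.004
grasp_force: 0.0
(array([322.80600214, 227.27224009]), np.int32(933)) [0.50673092 0.50602911 0.16623446]
```

Converted, 0.004 m is 0.16, 0.002 m is 0.08.

```bash
echo '{"steps":[[0, 0, 0.08, 0, 0, 0, 0], [0, 0, 0.16, 0, 0, 0, 0], [0, 0, 0.16, 0, 0, 0, 0]]}' > rows.txt && python3 steer.py rows.txt; echo '{"steps":[[0, 0, 0.04, 0, 0, 0, 0], [0, 0, 0.08, 0, 0, 0, 0], [0, 0, 0.08, 0, 0, 0, 0]]}' > rows.txt && python3 steer.py rows.txt|grep -E "pos|force"
```

```text
time_s: 4.05
position: [0.5558, -0.1891, 0.0342]
tcp_rot: [[0.914, 0.406, -0.001], [0.406, -0.914, 0.0], [-0.0, -0.0, -1.0]]
force: [0.1, -0.1, -0.7]
opening: 0.003
grasp_force: 0.0
position: [0.5559, -0.1892, 0.0324]
force: [-0.8, 0.1, -0.5]
grasp_force: 0.0
```

View pics/w4.png

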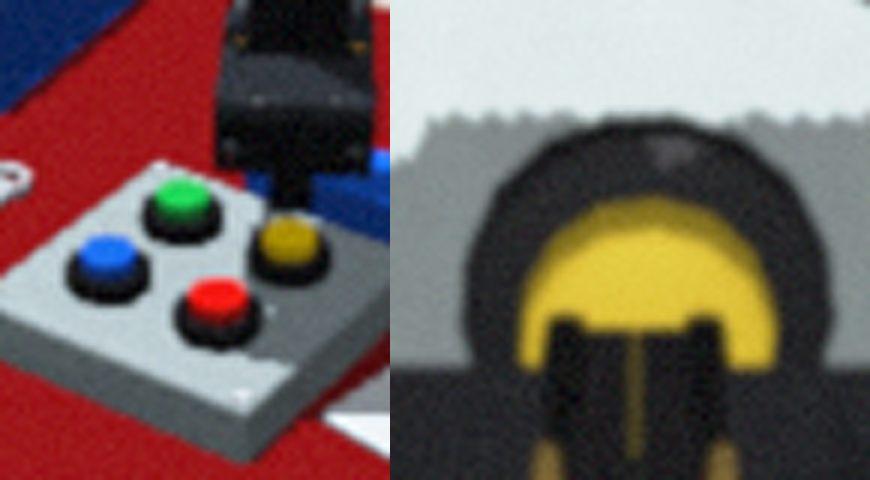

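```bash
for i in 1 ; do echo '{"steps":[[0, 0, 0.08, 0, 0, 0, 0], [0, 0, 0.16, 0, 0, 0, 0], [0, 0, 0.16, 0, 0, 0, 0]]}' > rows.txt && python3 steer.py rows.txt|grep -E "pos|^force"; done; echo '{"steps":[[0, 0, 0.04, 0, 0, 0, 0], [0, 0, 0.08, 0, 0, 0, 0], [0, 0, 0.08, 0, 0, 0, 0]]}' > rows.txt && python3 steer.py rows.txt|grep -E "pos|^force"
python3 - <<'E'
from rig import bot
from h import *
S=bot.capture("side");W=bot.capture("wrist"); s=bot.read_state(); c=wview(s,W)
print(blob(S["color"],'yellow',(348,181),10),blob(W["color"],'yellow',(320,230),25,100),s["force"],proj(c,[.5568,-.19,.058]))
print(S["color"][165:185,349].tolist())
E
```

```text
position: [0.5558, -0.1891, 0.0282]
force: [-0.6, -0.6, -0.5]
position: [0.556, -0.1892, 0.0264]
force: [0.2, 0.2, 0.4]
(array([347.67307692, 180.36538462]), np.int32(52)) (array([322.80164159, 230.70451436]), np.int32(731)) [ 0.03089764 -0.36987778  0.7177646 ] [[323.2312087  244.58290709]]
[[0, 0, 5], [9, 6, 6], [15, 16, 19], [8, 10, 15], [11, 13, 17], [10, 14, 14], [17, 15, 19], [11, 6, 12], [4, 0, 6], [15, 15, 13], [11, 10, 11], [8, 9, 12], [26, 23, 19], [102, 87, 4], [161, 134, 1], [173, 148, 4], [149, 123, 0], [129, 108, 6], [92, 76, 15], [44, 38, 20]]
```

```bash
for i in a; do echo '{"steps":[[0, 0, 0.04, 0, 0, 0, 0], [0, 0, 0.08, 0, 0, 0, 0], [0, 0, 0.08, 0, 0, 0, 0]]}' > rows.txt && python3 steer.py rows.txt|grep -E "pos|^force"; done; echo '{"steps":[[0, 0, 0.04, 0, 0, 0, 0], [0, 0, 0.04, 0, 0, 0, 0], [0, 0, 0.04, 0, 0, 0, 0]]}' > rows.txt && python3 steer.py rows.txt|grep -E "pos|^force"
```

```text
position: [0.5559, -0.1892, 0.0244]
force: [0.2, 0.6, 0.8]
position: [0.556, -0.1892, 0.0235]
force: [-0.6, -0.4, -0.6]
```

```bash
echo '{"steps":[[0, 0, 0.04, 0, 0, 0, 0], [0, 0, 0.08, 0, 0, 0, 0], [0, 0, 0.08, 0, 0, 0, 0]]}' > rows.txt && python3 steer.py rows.txt|grep -E "pos|^force"; echo '{"steps":[[0, 0, 0.04, 0, 0, 0, 0], [0, 0, 0.04, 0, 0, 0, 0], [0, 0, 0.04, 0, 0, 0, 0]]}' > rows.txt && python3 steer.py rows.txt|grep -E "pos|^force"
python3 - <<'E'
from rig import bot
from h import *
S=bot.capture("side");W=bot.capture("wrist"); s=bot.read_state()
print(blob(S["color"],'yellow',(348,181),10),blob(W["color"],'yellow',(320,230),25,100),s["force"])
print(S["color"][172:186,349].tolist())
E
```

```text
position: [0.5559, -0.1892, 0.0214]
force: [-0.2, -0.1, 0.5]
position: [0.5561, -0.1893, 0.0206]
force: [0.7, -0.7, 0.3]
(array([347.7, 181. ]), np.int32(40)) (array([322.87027915, 232.3316913 ]), np.int32(609)) [-0.66422234  0.27374894  0.13413235]
[[5, 5, 5], [16, 12, 15], [12, 11, 13], [10, 14, 12], [10, 6, 9], [15, 8, 13], [5, 9, 13], [38, 35, 9], [140, 118, 7], [152, 127, 2], [134, 113, 4], [93, 79, 12], [36, 33, 12], [17, 18, 21]]
```

Converted, 0.002 m is 0.08, 0.001 m is 0.04.

```bash
echo '{"steps":[[0, 0, 0.04, 0, 0, 0, 0], [0, 0, 0.08, 0, 0, 0, 0], [0, 0, 0.08, 0, 0, 0, 0]]}' > rows.txt && python3 steer.py rows.txt|grep -E "pos|^force"; echo '{"steps":[[0, 0, 0.04, 0, 0, 0, 0], [0, 0, 0.08, 0, 0, 0, 0], [0, 0, 0.08, 0, 0, 0, 0]]}' > rows.txt && python3 steer.py rows.txt|grep -E "pos|^force"
```

```text
position: [0.5561, -0.1892, 0.0186]
force: [-0.9, 0.5, 1.6]
position: [0.5561, -0.1893, 0.0166]
force: [-2.0, 0.2, 3.2]
```

```bash
echo '{"steps":[[0, 0, 0.04, 0, 0, 0, 0], [0, 0, 0.08, 0, 0, 0, 0], [0, 0, 0.08, 0, 0, 0, 0]]}' > rows.txt && python3 steer.py rows.txt|grep -E "pos|^force"; echo '{"steps":[[0, 0, 0.04, 0, 0, 0, 0], [0, 0, 0.08, 0, 0, 0, 0], [0, 0, 0.08, 0, 0, 0, 0]]}' > rows.txt && python3 steer.py rows.txt|grep -E "pos|^force"
```

```text
position: [0.5561, -0.1893, 0.0146]
force: [-0.7, 0.6, 4.7]
position: [0.5561, -0.1893, 0.0143]
force: [-3.1, 1.5, 14.1]
```

Contact came at a reported z of about 0.020 and the bottom at 0.0143, so the tips are about 38 mm above the reported TCP. Yellow is pressed; next is blue.

```bash
echo '{"steps":[[0, 0, -0.24, 0, 0, 0, 0], [0, 0, -1.2, 0, 0, 0, 0], [1.84, -0.48, -1.2, 0, 0, 0, 0], [3.704, -0.936, -1.2, 0, 0, 0, 0], [3.704, -0.936, -1.2, 0, 0, 0, 0], [3.704, -0.936, -0.6, 0, 0, 0, 0], [3.704, -0.936, -0.36, 0, 0, 0, 0], [3.704, -0.936, -0.24, 0, 0, 0, 0], [3.704, -0.936, -0.12, 0, 0, 0, 0], [3.704, -0.936, -0.04, 0, 0, 0, 0], [3.704, -0.936, 0, 0, 0, 0, 0], [3.704, -0.936, 0, 0, 0, 0, 0]]}' > rows.txt && python3 steer.py rows.txt
```

```text
time_s: 8.75
position: [0.6292, -0.1304, 0.0143]
tcp_rot: [[0.914, 0.405, -0.003], [0.405, -0.914, 0.001], [-0.003, -0.002, -1.0]]
force: [-6.3, 2.5, 12.3]
opening: 0.002
grasp_force: 6.4
```

```bash
echo '{"steps":[[0, 0, -0.24, 0, 0, 0, 0], [0, 0, -1.2, 0, 0, 0, 0], [-0.72, 1.2, -1.2, 0, 0, 0, 0], [-1.38, 2.34, -1.2, 0, 0, 0, 0], [-1.38, 2.34, -1.2, 0, 0, 0, 0], [-1.38, 2.34, -0.6, 0, 0, 0, 0], [-1.38, 2.34, -0.36, 0, 0, 0, 0], [-1.38, 2.34, -0.24, 0, 0, 0, 0], [-1.38, 2.34, -0.12, 0, 0, 0, 0], [-1.38, 2.34, -0.04, 0, 0, 0, 0], [-1.38, 2.34, 0, 0, 0, 0, 0], [-1.38, 2.34, 0, 0, 0, 0, 0]]}' > rows.txt && python3 steer.py rows.txt
```

```text
time_s: 9.95
position: [0.6222, -0.1967, 0.0143]
tcp_rot: [[0.913, 0.407, -0.002], [0.407, -0.913, 0.001], [-0.002, -0.002, -1.0]]
force: [-5.4, 0.5, 11.9]
opening: 0.006
grasp_force: 6.2
```

Converted, -0.252 m is -10.08, -0.12 m is -4.8, -80.5 degrees is -16.1.

```bash
echo '{"steps":[[0, 0, -0.24, 0, 0, 0, 0], [0, 0, -1.6, 0, 0, 0, 0], [0, 0, -3.2, 0, 0, 0, 0], [0, 0, -4.8, 0, 0, -1.6, 0.3], [0.4, -1.4, -4.8, 0, 0, -3.2, 0.6], [0.8, -2.8, -4.8, 0, 0, -4.8, 1], [1.12, -4.2, -4.8, 0, 0, -6.4, 1], [1.44, -5.6, -4.8, 0, 0, -8, 1], [1.76, -7, -4.8, 0, 0, -9.6, 1], [2.08, -8, -4.8, 0, 0, -11.2, 1], [2.4, -9.2, -4.8, 0, 0, -12.8, 1], [2.64, -10.08, -4.8, 0, 0, -14.4, 1], [2.64, -10.08, -4.8, 0, 0, -16.1, 1], [2.64, -10.08, -4.8, 0, 0, -16.1, 1], [2.64, -10.08, -4.8, 0, 0, -16.1, 1], [2.64, -10.08, -4.8, 0, 0, -16.1, 1]]}' > rows.txt && python3 steer.py rows.txt
python3 - <<'E'
from h import *
from rig import bot
s=bot.read_state(); w=wview(s,bot.capture("wrist")); S=bot.capture("side")
np.savez("wA.npz",**w); np.savez("sA.npz",**S); print(s["joint_positions"],s["opening"])
K={'yellow':(348,181),'blue':(318,184),'green':(330,175),'red':(336,191)}
for k in K: print(k,blob(S["color"],k,K[k],8))
cv2.imwrite("pics/wA.png",w["color"][:,:,::-1])
E
```

```text
time_s: 11.55
position: [0.5818, 0.0591, 0.1325]
tcp_rot: [[-0.247, 0.969, 0.0], [0.969, 0.247, 0.0], [0.0, 0.0, -1.0]]
force: [0.7, -0.8, -0.3]
opening: 0.991
grasp_force: 0.0
[-5.14510766e+00  3.08013623e+01  9.09800457e+01  1.12258458e-02
  5.81944314e+01 -1.94390270e+01] 0.9907394003273096
yellow (array([347.65, 180.  ]), np.int32(60))
blue (array([319.89655172, 182.24137931]), np.int32(29))
green (array([330.53658537, 173.3902439 ]), np.int32(41))
red (array([335.85714286, 189.73214286]), np.int32(56))
```

View pics/wA.png

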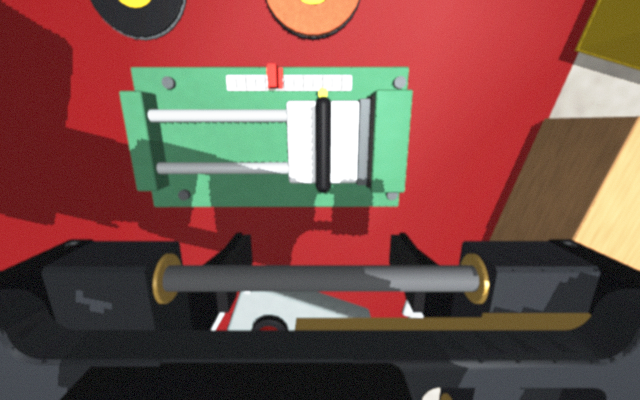

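The wrist view shows the bar from (322,98) to (326,190), centred near (324,143). The pointer is at (322,93), the red marker around (273,73), and the base edges lie level in the image, so the yaw matches.

```bash
python3 - <<'E'
from h import *
w,T,S=ld("wA.npz"),ld("top0.npz"),ld("side0.npz")
h=cv2.cvtColor(w["color"],cv2.COLOR_RGB2HSV)
# bar: dark pixels in white block region
m=(h[95:190,300:345,2]<60); ys,xs=np.nonzero(m); xs+=300;ys+=95
bar=np.array([(xs.min()+xs.max())/2,(ys.min()+ys.max())/2]); print("bar",xs.min(),xs.max(),ys.min(),ys.max(),np.polyfit(ys,xs,1))
s=lambda x,y:np.array([240+x/5,205+y/5]); t=lambda x,y:np.array([230+x/5,160+y/5])
print("barC wrist@.092",ray(w,bar,.09),"tri",tri([S,T,w],[s(261,103),t(215,183),bar]))
sub=h[55:95,255:295]; mm=((sub[...,0]<6)|(sub[...,0]>174))&(sub[...,1]>150)&(sub[...,2]>90)
print("\n".join("".join('#' if v else '.' for v in r) for r in mm))
g=h[85:102,312:334]; print("yellow",np.argwhere((g[...,0]>20)&(g[...,0]<36)&(g[...,1]>120)).mean(0)[::-1]+[312,85])
corn=[ray(w,p,.012)for p in [(155,207),(398,207),(133,68),(408,68)]]; print(np.round(corn,4)); 
for a,b in((0,1),(2,3)): d=corn[b]-corn[a]; print(np.degrees(np.arctan2(d[1],d[0])),np.hypot(*d[:2]))
E
```

```text
bar 316 329 98 189 [-4.84937875e-03  3.23058940e+02]
barC wrist@.092 [0.56883969 0.11736669 0.09      ] tri (array([0.56875313, 0.11633577, 0.08477421]), np.float64(1.7873565920126566))
########################################
########################################
########################################
########################################
########################################
########################################
########################################
########################################
########################################
########################################
########################################
...........################.............
............#####.########..............
.............##############.............
.............#####.########.............
.............##############.............
.............##############.............
............###.###########.............
.............##############.............
.............##############.............
..............###########.#.............
..............###########.#.............
............
[... 246 characters left out ...]
..##.#########..............
...............###########..............
..............###########...............
..............############..............
..............#######..##...............
........................................
........................................
........................................
........................................
........................................
........................................
........................................
yellow [321.28571429  95.80952381]
[[ 0.3977 -0.0076  0.012 ]
 [ 0.6754  0.0631  0.012 ]
 [ 0.3621  0.1379  0.012 ]
 [ 0.6373  0.2081  0.012 ]]
14.294405399145564 0.28655850769319696
14.302837076326076 0.2840104702508912
```

Converted, 0.07 m is 2.8, 0.06 m is 2.4.

```bash
echo '{"steps":[[1.2, 0.04, 0, 0, 0, 0, 1], [2.332, 0.06, 1.2, 0, 0, 0, 1], [2.332, 0.06, 2.4, 0, 0, 0, 1], [2.332, 0.06, 2.8, 0, 0, 0, 1], [2.332, 0.06, 2.8, 0, 0, 0, 1], [2.332, 0.06, 2.8, 0, 0, 0, 1]]}' > rows.txt && python3 steer.py rows.txt
python3 - <<'E'
from h import *
from rig import bot
w=ld("wA.npz"); ax=np.array([np.cos(np.radians(14.3)),np.sin(np.radians(14.3)),0])
p=ray(w,(321.3,94),.036)
for r in(66,72,80): print((p-ray(w,(274.7,r),.036))@ax)
s=bot.read_state(); c=wview(s,bot.capture("wrist")); h=cv2.cvtColor(c["color"],cv2.COLOR_RGB2HSV)
# dark bar location, yellow, red
b=proj(c,[.5688,.1160,.092]); print("bar proj",b,"mark proj",proj(c,ray(w,(274.7,75),.036)),"ptr",proj(c,p))
y=(h[...,0]>20)&(h[...,0]<36)&(h[...,1]>120)&(h[...,2]>90); y[:, :290]=0; y[:,350:]=0; q=np.argwhere(y); print(len(q),q.mean(0)[::-1],q.min(0),q.max(0))
np.savez("wB.npz",**c)
E
```

```text
time_s: 12.25
position: [0.5695, 0.1155, 0.0632]
tcp_rot: [[-0.248, 0.969, 0.001], [0.969, 0.248, 0.0], [-0.0, 0.001, -1.0]]
force: [0.6, 0.1, 0.3]
opening: 0.999
grasp_force: 0.0
0.04445865777589387
0.044692873259447145
0.045009109919954125
bar proj [[319.48901107 243.48125363]] mark proj [[261.71470821 140.76263268]] ptr [[319.02459116 162.70543055]]
409 [317.78484108 202.03667482] [  0 290] [329 349]
```

```bash
echo '{"steps":[[0, 0, 0.4, 0, 0, 0, 1], [0, 0, 0.72, 0, 0, 0, 1], [0, 0, 0.72, 0, 0, 0, 1]]}' > rows.txt && python3 steer.py rows.txt; echo '{"steps":[[0, 0, 0.32, 0, 0, 0, 1], [0, 0, 0.64, 0, 0, 0, 1], [0, 0, 0.64, 0, 0, 0, 1]]}' > rows.txt && python3 steer.py rows.txt | grep -E "pos|force"
```

```text
time_s: 12.6
position: [0.5675, 0.116, 0.0436]
tcp_rot: [[-0.249, 0.969, -0.002], [0.969, 0.249, -0.0], [0.001, -0.002, -1.0]]
force: [0.1, -0.5, -0.5]
opening: 1.0
grasp_force: 0.0
position: [0.5673, 0.1162, 0.0272]
force: [0.4, 0.3, 0.5]
grasp_force: 0.0
```

```bash
echo '{"steps":[[0, 0, 0, 0, 0, 0, 0.6], [0, 0, 0, 0, 0, 0, 0.3], [0, 0, 0, 0, 0, 0, 0], [0, 0, 0, 0, 0, 0, 0], [0, 0, 0, 0, 0, 0, 0], [0, 0, 0, 0, 0, 0, 0], [0, 0, 0, 0, 0, 0, 0], [0, 0, 0, 0, 0, 0, 0], [0, 0, 0, 0, 0, 0, 0], [0, 0, 0, 0, 0, 0, 0]]}' > rows.txt && python3 steer.py rows.txt
```

```text
time_s: 13.9
position: [0.5687, 0.1162, 0.0286]
tcp_rot: [[-0.249, 0.968, 0.001], [0.968, 0.249, 0.0], [-0.0, 0.001, -1.0]]
force: [4.7, 2.1, -1.4]
opening: 0.171
grasp_force: 3.2
```

```bash
echo '{"steps":[[0, 0, 0, 0, 0, 0, 0], [0, 0, 0, 0, 0, 0, 0], [0, 0, 0, 0, 0, 0, 0], [0, 0, 0, 0, 0, 0, 0]]}' > rows.txt && python3 steer.py rows.txt | grep -E "pos|force|open"
```

```text
position: [0.5695, 0.1164, 0.0286]
force: [4.4, 1.7, -3.4]
opening: 0.147
grasp_force: 30.0
```

Converted, -0.044 m is -1.76, -0.041 m is -1.64.

```bash
echo '{"steps":[[0, -0.12, 0, 0, 0, 0, 0], [0, -0.24, 0, 0, 0, 0, 0], [0, -0.4, 0, 0, 0, 0, 0], [0, -0.56, 0, 0, 0, 0, 0], [0, -0.72, 0, 0, 0, 0, 0], [0, -0.88, 0, 0, 0, 0, 0], [0, -1.04, 0, 0, 0, 0, 0], [0, -1.2, 0, 0, 0, 0, 0], [0, -1.36, 0, 0, 0, 0, 0], [0, -1.52, 0, 0, 0, 0, 0], [0, -1.64, 0, 0, 0, 0, 0], [0, -1.76, 0, 0, 0, 0, 0], [0, -1.76, 0, 0, 0, 0, 0], [0, -1.76, 0, 0, 0, 0, 0]]}' > rows.txt && python3 steer.py rows.txt
cat > chk.py <<'E'
from h import *
from rig import bot
s=bot.read_state(); c=wview(s,bot.capture("wrist")); np.savez("wC.npz",**c); S=bot.capture("side"); np.savez("sC.npz",**S)
w=ld("wA.npz"); ax=np.array([np.cos(np.radians(14.3)),np.sin(np.radians(14.3)),0])
p=ray(w,(321.3,94),.036); m=ray(w,(274.7,76),.036); d=(np.array([.5695,.1164,0])-s["position"])[:2]@ax[:2]
print("tcp pull",d,"pred ptr",proj(c,p-ax*d),"mark",proj(c,m))
def comps(img,lo,hi,x0,x1,y0,y1,sm=130):
    h=cv2.cvtColor(img,cv2.COLOR_RGB2HSV)[y0:y1,x0:x1].astype(int); hh=(h[...,0]+90)%180
    k=((hh>=lo+90)&(hh<=hi+90)&(h[...,1]>sm)&(h[...,2]>80)).astype(np.uint8)
    n,_,st,ce=cv2.connectedComponentsWithStats(k)
    for i in range(1,n):
        if st[i,4]>8: print(st[i,:5]+[x0,y0,0,0,0],(ce[i]+[x0,y0]).round(1))
print("wrist yellow");comps(c["color"],20,36,220,420,90,240)
print("wrist red");comps(c["color"],-6,6,220,420,90,220)
print("side yellow");comps(S["color"],20,36,270,330,230,265)
print("side red");comps(S["color"],-6,6,280,330,245,275,150)
E
python3 chk.py
```

```text
time_s: 15.7
position: [0.53, 0.1062, 0.0287]
tcp_rot: [[-0.248, 0.969, 0.008], [0.969, 0.248, 0.002], [-0.0, 0.008, -1.0]]
force: [9.0, 5.3, -9.6]
opening: 0.15
grasp_force: 30.0
tcp pull 0.040820664124941994 pred ptr [[318.63299821 170.7870035 ]] mark [[312.57940024 146.62045508]]
wrist yellow
[315 159  10   2  15] [318.7 159.7]
wrist red
[ 220   90  200   35 7000] [319.5 107. ]
[312 129   4  26  47] [313.7 142.6]
[298 130  12  28 112] [301.6 144. ]
side yellow
[301 253   4   6  19] [302.3 254.9]
side red
[300 257   8  13  59] [303.5 263.9]
[280 269  28   6  91] [289.7 272.5]
```

```bash
python3 - <<'E'
from h import *
c=ld("wC.npz"); h=cv2.cvtColor(c["color"],cv2.COLOR_RGB2HSV).astype(int)
def ch(p):
    H,s,v=p
    if v<60: return 'k'
    if s<60: return 'w' if v>150 else 'o'
    if H<9 or H>172: return 'R' if v>150 else 'r'
    if 18<H<38: return 'Y'
    if 38<H<90: return 'g'
    return '?'
for r in range(120,182,2): print(r,"".join(ch(h[r,x]) for x in range(285,345)))
S=ld("sC.npz"); h=cv2.cvtColor(S["color"],cv2.COLOR_RGB2HSV).astype(int)
for r in range(244,276): print(r,"".join(ch(h[r,x]) for x in range(285,325)))
mk=(h[250:275,295:312,0]<9)
E
```

```text
120 RRRRRRRRRRRRRRRRRRRRRRRRRRRRRRRRRRRRRRRRRRRRRRRRRRRRRRRRRRRR
122 RRRRRRRRRRRRRRRRRRRRRRRRRRRRRRRRRRRRRRRRRRRRRRRRRRRRRRRRRRRR
124 RRRRRRRRRRRRRRRRRRRRRRRRRRRRRRRRRRRRRRRRRRRRRRRRRRRRRRRRRRRR
126 ggwwwgwwwgwwwwwwwgwwggggwwwwwwwwwwwwwwwwwwwwggwgwggwwwgggwgg
128 ggggggggggggw?????????????????????Ywgggggggggggggggggggggggg
130 gggggggggggw?RRRRRRRRRRRRRRRRRRRRR?Ygggggggggggggggggggggggg
132 gggggggggggg?RRRRRRRRRRRRRRRRRRRRRR?wggggggggggggggggggggggg
134 gggggggggggg?RRRRRRRRRRRRRRRRRRRRR??gggggggggggggggggggggggg
136 ggggggggggggYRRRRRRRRRRRRRRRRRRRRR??wggggggggggggggggggggggg
138 wwwwwwwwwwwwwwRRRRRRRRRRRRRRRRRRRRRwwwwwwwwwwwwwwwwwwwwwwwww
140 wwwwwwwwwwwwwwRRRRRRRRRRRRRRRRRRRRwwwwwwwwwwwwwwwwwwwwwwwwww
142 wwwwwwwwwwwwwwRRRRRRRRRRRRRRRRRRRRwwwwwwwwwwwwwwwwwwwwwwwwww
144 wwwwwwwwwwwwwwRRRRRRRRRRRRRRRRRRRRwwwwwwwwwwwwwwwwwwwwwwwwww
146 wwwwwwwwwwwwwwRRRRRRRRRRRRRRRRRRRRwwwwwwwwwwwwwwwwwwwwwwwwww
148 wwwwwwwwwwwwwwRRRRRRRRRRRRRRRRRRRRRwwwwwwwwwwwwwwwwwwwwwwwww
150 wwwwwwwwwwwwwwRRRRRRRRRRRRRRRRRRRRwwwwwwwwwwwwwwwwwwwwwwwwww
152 wwwwwwwwwwwwwwRRRRRRRRRRRRRRRRRRRRwwwwwwwwwwwwwwwwwwwwww
[... 1654 characters left out ...]
g?RRRR?gggggooooogggggggg
261 wwwwwwwwwwwwgggg?RRRrggggggggggggggggggg
262 wwwwwwwwwwwwwwwwRRRRrggggggggggggggggggg
263 wwwwwwwwwwwwwwwwRRRRrr?ggggggggggggggggg
264 wwwwwwwwwwwwwwwwRrrrrRR?wwwwgggggggggggg
265 ggggwwwwwwwwwwwwRrrrrRRwwwwwwwwwgggggggg
266 gggggggggwwwwwwRRrrrRRwwwwwwwwwwwwwwwwgg
267 ggggggggggggggwRRrrrRRwwwwwwwwwwwwwwwwww
268 gggggggggggggggrrrrrRrwwwwwwwwwwwwwwwwww
269 gggggggggggggggg?rrrr?gggwwwwwwwwwwwwwww
270 rrrkkgggggggggggggggggggggggggwwwwwwwwww
271 RRrrrrrr?ggggggggggggggggggggggggggwwwwg
272 RRRRRRRRrrrrrrkggggggggggggggggggggggggg
273 RRRRRRRRRRRRrrrrrr?ggggggggggggggggggggg
274 RRRRRRRRRRRRRRRRRrrrrrr?Yggggggggggggggg
275 RRRRRRRRRRRRRRRRRRRRRRRrrrrrrkgggggggggg
```

```bash
python3 - <<'E'
from h import *
c=ld("wC.npz"); im=c["color"].astype(int)
for r in range(126,162,2): print(r,"".join("%4d"%im[r:r+2,x].sum(1).mean() for x in range(295,324)))
s=np.round
from rig import bot
ax=np.array([np.cos(np.radians(14.3)),np.sin(np.radians(14.3)),0]); ay=np.array([-ax[1],ax[0],0])
S=ld("sC.npz")
p=ray(c,(319.7,161),.036); m=ray(c,(308.3,158.5),.036); print(p,m,(p-m)@ax,(p-m)@ay, proj(S,p),proj(S,m),proj(S,m+.008*ay), proj(S,p-.006*ay))
E
```

```text
126  502 495 514 520 516 513 505 506 493 499 489 492 493 496 491 491 485 471 481 499 503 516 512 515 507 501 497 489 496
128  560 575 621 612 588 571 558 560 560 556 560 555 552 556 553 546 537 528 536 560 591 606 603 606 621 616 564 551 551
130  568 581 598 542 513 469 467 503 526 537 541 535 537 539 538 533 537 535 512 504 527 548 550 555 591 645 592 561 561
132  553 540 549 516 469 418 433 486 530 530 538 540 538 533 534 542 535 532 515 497 520 538 543 546 588 647 593 564 566
134  543 526 568 522 464 419 440 485 525 526 533 529 533 536 536 533 535 529 513 497 516 537 539 550 585 648 594 564 568
136  633 653 672 592 522 484 479 499 529 536 535 530 532 533 534 536 537 532 511 492 523 534 537 552 595 670 658 645 648
138  765 765 765 723 559 494 465 491 521 526 533 529 532 530 536 531 534 531 506 496 517 536 537 552 636 737 763 765 765
140  765 765 765 745 567 475 452 484 521 527 535 525 529 531 532 529 536 526 519 501 520 534 543 572 684 743 760 765 765
142  758 765 765 704 533 437 414 473 513 525 528 530 531 530 529 537 537 531 521 510 528 530 536 595 730 763 760 765 765
144  744 76
[... 611 characters left out ...]
744 601 458 429 471 508 518 518 518 519 518 516 521 520 522 512 515 533 539 553 619 742 764 762 765 765
156  762 765 765 765 690 560 539 533 523 513 515 516 519 519 512 520 518 519 529 554 586 603 637 695 747 765 765 765 765
158  653 667 667 640 594 566 596 621 586 562 559 558 558 563 558 558 558 555 538 502 467 457 463 488 506 544 563 580 582
160  566 566 567 569 569 566 574 588 611 610 612 612 613 610 609 591 564 547 570 599 603 609 607 606 606 610 609 608 610
[0.51672322 0.15603258 0.036     ] [0.50886394 0.15575955 0.036     ] 0.007683201919882918 -0.0016766692658485311 [[301.11288776 256.74822941]] [[303.89101425 257.77362237]] [[302.95922478 260.0265959 ]] [[301.81531832 255.08833897]]
```

Units first: shifts go in units of 25 mm and turns go in units of 5 degrees. So -0.0075 m is -0.3, -0.006 m is -0.24.

```bash
echo '{"steps":[[0, -0.08, 0, 0, 0, 0, 0], [0, -0.16, 0, 0, 0, 0, 0], [0, -0.24, 0, 0, 0, 0, 0], [0, -0.3, 0, 0, 0, 0, 0], [0, -0.3, 0, 0, 0, 0, 0], [0, -0.3, 0, 0, 0, 0, 0], [0, -0.3, 0, 0, 0, 0, 0]]}' > rows.txt && python3 steer.py rows.txt
python3 chk.py | head -1; python3 - <<'E'
from h import *
c=ld("wC.npz"); im=c["color"].astype(int); h=cv2.cvtColor(c["color"],cv2.COLOR_RGB2HSV).astype(int)
for r in list(range(140,160,3))+list(range(160,176,2)): print(r,"".join("%4d"%im[r:r+2,x].sum(1).mean() for x in range(303,338)))
for r in range(150,176,2): print(r,"".join("%4d"%h[r,x,0] for x in range(303,338)))
E
```

```text
time_s: 16.5
position: [0.5232, 0.1045, 0.0286]
tcp_rot: [[-0.248, 0.969, 0.009], [0.969, 0.248, 0.002], [-0.0, 0.009, -1.0]]
force: [9.5, 6.5, -9.3]
opening: 0.148
grasp_force: 30.0
tcp pull 0.04780869139422126 pred ptr [[318.64204904 170.80877693]] mark [[323.07691782 146.64725148]]
140  765 765 765 765 765 631 500 438 404 462 513 533 530 536 535 538 533 535 537 539 537 544 542 539 550 591 686 746 765 765 765 765 765 765 765
143  758 737 765 765 765 662 473 384 391 459 511 532 532 532 538 529 535 537 531 534 535 538 533 538 551 605 699 741 764 765 765 765 765 765 765
146  752 756 765 765 765 719 499 422 412 456 513 528 530 530 531 531 529 529 532 529 535 534 532 536 542 586 638 678 754 765 765 765 765 765 765
149  765 764 765 765 765 688 522 463 425 459 506 529 526 525 529 523 531 528 529 535 527 534 525 527 544 588 673 728 764 765 765 765 765 765 765
152  765 763 765 765 765 651 492 416 387 441 503 521 523 524 527 521 529 527 530 529 531 526 529 530 545 612 698 740 765 765 765 765 765 765 765
155  765 753 765 765 765 741 546 462 467 502 514 520 521 519 522 528 519 521 519 530 548 
[... 2545 characters left out ...]
  74  74  73  73  58  34  30  30  30  30  30  30  30  30  30  30  30  30  30  61  75  74  75  74  74  74  74  74  74  74
168   74  74  74  74  74  74  73  73  72  58  34  30  30  30  30  30  30  30  30  30  30  30  30  30  63  74  74  74  74  74  74  74  74  74  74
170   74  74  75  74  74  74  72  73  73  58  34  30  30  30  30  30  30  30  30  30  30  30  30  30  61  74  74  75  75  74  74  74  74  74  75
172   73  74  74  74  74  74  74  73  73  61  34  30  30  30  30  30  30  30  30  30  30  30  30  30  61  75  74  75  74  75  74  75  74  74  74
174   73  73  73  73  74  73  73  73  72  64  36  30  30  30  30  30  30  30  30  30  30  30  30  30  59  73  73  73  73  72  74  73  73  74  73
```

Converted, -0.0008 m is -0.032.

```bash
echo '{"steps":[[0, -0.032, 0, 0, 0, 0, 0], [0, -0.032, 0, 0, 0, 0, 0], [0, -0.032, 0, 0, 0, 0, 0], [0, -0.032, 0, 0, 0, 0, 0], [0, -0.032, 0, 0, 0, 0, 0], [0, -0.032, 0, 0, 0, 0, 0], [0, -0.032, 0, 0, 0, 0, 0], [0, -0.032, 0, 0, 0, 0, 0]]}' > rows.txt && python3 steer.py rows.txt
python3 - <<'E'
from h import *
from rig import bot
S=bot.capture("side"); c=bot.capture("wrist")
h=cv2.cvtColor(c["color"],cv2.COLOR_RGB2HSV).astype(int)
f=lambda r,a,b:(lambda x:(x.min()+295,x.max()+295))(np.nonzero((h[r,295:345,0]>=a)&(h[r,295:345,0]<=b)&(h[r,295:345,1]>90))[0])
print("ptr",f(164,25,35),"mark",f(158,1,8))
K={'yellow':(348,181),'blue':(318,184),'green':(330,175),'red':(336,191)}
for k in K:
    try: print(k,blob(S["color"],k,K[k],8))
    except Exception: print(k,"hidden")
s=bot.read_state(); print(s["position"],np.abs(s["qvel"]).max(),s["grasp_force"])
E
```

```text
time_s: 17.4
position: [0.5225, 0.1043, 0.0286]
tcp_rot: [[-0.248, 0.969, 0.009], [0.969, 0.248, 0.002], [-0.0, 0.009, -1.0]]
force: [8.5, 6.6, -9.0]
opening: 0.153
grasp_force: 30.0
ptr (np.int64(313), np.int64(315)) mark (np.int64(314), np.int64(324))
yellow (array([347.70491803, 180.04918033]), np.int32(61))
blue hidden
green (array([330.32, 171.6 ]), np.int32(25))
red (array([336.05263158, 189.85964912]), np.int32(57))
[0.52250998 0.1042931  0.02864582] 0.09194788649900112 29.99777913093567
```

```bash
python3 -c "
from rig import bot
print(bot.hand_in())"
```

```text
the job is handed in; nothing more can be done
None
```

I pressed yellow, blue and green in order, then handed the job in holding the jaw open about 48 mm with a 30 N grip and, by the wrist camera, the pointer about 1 mm from the red marker; the hand-in returned no verdict.

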